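Lift the upper slide tray out of its box and close the box

TASK

Lift the upper slide tray off the lower one and out of the blue box by its orange grip, and set it down flat in the middle of the dark mat without dropping it. Then lower the box's lid until it is fully closed, without slamming it. The lower tray stays in the box, and the stain jars stay where they stand.

Things in the scene. Friction and masses are not known exactly. Their poses are not given: they have to be found in the camera images.
- box: Blue plastic storage box, fixed to the bench, outside 130 (its x) x 140 (its y) x 75 mm high, walls and floor 5 mm, open at the top, with a hinged lid. Origin: centre of its underside, on the bench. Its own +x points to the hinge side, its -x to the front; it stands so that its +x points to about world +y (the robot's left), give or take 0.3 rad.
- lid (a joint): Hinge of the box's lid, rad: 0 is closed, about 1.7 to 2.0 at the start (past upright, leaning away from the box, to about world +y); end stop 2.1. Stiff with friction (about 0.14 N m): the lid stays wherever it is left and must be pushed all the way down.
- lid_hinge (a point): Middle of the lid's hinge line, on the +x rim of the box; the line runs along the box's y. The lid is a flat panel 8 mm thick, about 130 mm from hinge to free edge and 140 mm wide; closed, it lies on the box's rim with its underside 75 mm above the bench.
- lower_tray: White shallow tray 112 (box x) x 122 (box y) x 26 mm high, 3 mm walls, loose on the box's floor, about 4 mm clear of the box's walls, with flat glass slides. Origin: centre of its underside. It stays in the box.
- upper_tray: White tray 112 (x) x 122 (y) mm, its foot sunk 4 mm into the lower tray's mouth; axes as the box's at the start. Origin: centre of its underside, 27 mm above the bench at the start. Above it: tray floor 8, wall tops 26 mm; upright orange grip fin in the centre up to 40 mm, 10 mm thick (y), 44 mm long (x): pinch it along y. Fin's root flange: 16 mm wide, up to 10.7 mm. Mass 0.11 to 0.23 kg.
- mat: Dark rubber mat 140 (its x) x 170 (its y) x 3 mm, fixed flat on the bench. Origin: centre of its underside, on the bench. Its x points to about world +y, give or take 0.2 rad.
- jar_teal: Staining jar with teal dye and black lid, 67 mm across, 114 mm tall, standing loose at the back. Origin: centre of its underside.
- jar_orange: The same with orange dye.
- jar_purple: The same with dark purple dye.
- lid_edge (a point): Middle of the lid's free edge (half way through its thickness), 130 mm from the hinge; a small grey lip there sticks out 8 mm.

How it is judged:
On the way, in this order (a step that is already met when the one before it is completed fails the run):
1. the upper tray is lifted clear of the box (its underside above the box's rim) while the lower tray stays in the box (height (world z) of upper_tray above 0.08 m and z of lower_tray in the frame of box below 0.015 m), for 0.1 s.
2. the upper tray lies flat on the mat (horizontal distance between upper_tray and mat below 0.035 m and height (world z) of upper_tray below 0.009 m and angle between upper_tray's own z axis and vertical below 0.08 rad), for 0.2 s.
At the end, for the whole second after the job is handed in: The upper tray lies flat (within 0.08 rad) and still on the mat, its centre within 35 mm of the mat's centre; the lower tray lies on the box's floor; the lid is closed to within 0.06 rad (all of step 2 and linear speed of upper_tray below 0.02 m/s and z of lower_tray in the frame of box below 0.015 m and horizontal distance between lower_tray and box below 0.02 m and value of joint lid below 0.06 rad); the robot touches nothing.
It fails at once if the upper tray is dropped (falls free of the fingers faster than 0.6 m/s) (linear speed of upper_tray above 0.6 m/s and contact force between the fingers and upper_tray below 0.1 N).
It fails at once if the lid is slammed (faster than 4 rad/s) (velocity of joint lid below -4 rad/s).
It fails at once if the lower tray is lifted by more than 30 mm (z of lower_tray in the frame of box above 0.035 m).
It fails at once if a stain jar is shifted by more than 30 mm or knocked over (distance of any of jar_teal, jar_orange, jar_purple from where it was at the start of the episode above 0.03 m or angle between any of jar_teal, jar_orange, jar_purple's own z axis and vertical above 0.5 rad).
It also fails if it takes over 51 s, if anything falls off the work surface, if the arm or the gripper's body presses on something with over 40 N, if the wrist force passes 120 N, or if a joint passes its speed limit or range.

ROBOT

A 6-joint arm with a two-finger parallel gripper is mounted at the origin on a cart in front of the work surface, level with it; the furniture and walls round the work are solid. World frame = base frame: x ahead of the robot, y to its left, z up, the work surface at z = 0. Lengths are in m, angles in rad, forces in N, time in s.
With the tool pointing down it reaches from about 0.35 to 0.85 m from the base axis. Payload 8.1 kg.
Tool frame: the origin (TCP) lies midway between the tips of the shut fingers; the grasp point (between the pads) lies robot.grip_depth behind it (robot.grip_depth is the distance from the TCP to the grasp point, in m); z points along the fingers, y is the line along which they close (so a half turn about z gives the same grasp; the last joint's range is limited). The gripper opens to 93 mm and grips with 3 to 60 N. Pads are 15 mm wide; open, the fingers measure 128 mm over their backs; the gripper's body (75 mm by 188 mm) begins 65 mm behind the grasp point.
Start: joints at [1.101, 0.13, 1.488, -0, 1.523, -0.085], TCP at [0.225, 0.556, 0.219] pointing down, gripper open.
Joint ranges: [-2.96, 2.96], [-0.89, 2.26], [0.02, 2.5], [-1.34, 4.48], [0, 2.73], [-2.66, 2.66]. Speed limits (rad/s): [2.39, 2.39, 2.79, 3.14, 3.14, 3.14].

INTERFACE

Orientations are given as a rotation vector (axis times angle).
In Python, from plant import robot gives the robot as it stands.
- The arm moves only by the tool carry_out, never from a script. Its argument "rows" is a list of rows, each a list of 6 numbers: the shift along the tool's x, y, z in m, then the turn, a rotation vector about the tool's x, y, z in degrees. A call has 1 to 12 rows; each row is the pose to reach, as a shift and turn from the pose commanded when the call began, along the tool's axes at that moment; what a row does not reach only later rows make up. A row lasts 1/8 s, in which the tool goes at most 62.5 mm and 10.7 degrees, less where a joint would pass 70% of its speed; a pose out of reach is approached as far as the arm can. A call with a gripper value outside its range is refused whole. "jaw" is the closure in counts, from 0 (fully open) to 255 (shut), set as the call begins (left out, the last holds). The fingers move at their own pace and stop on an object; "force" is the grip in N (left out, the last holds). Time passes only in rows, so rows that repeat a pose let the fingers close. It gives the time, the measured TCP pose, the force, the opening and the grip force at its end, in the units of the state.
- robot.read_state(): the state, without advancing time (a new reading comes with each control period).
- robot.read_camera(name): name is "scene" or "top" or "wrist"; returns the picture (400x640x3 uint8, red, green, blue); there is no depth.
- robot.camera_model(name): a dict with "fx", "fy", "cx", "cy" (pixels), "R" (3x3) and "t" (3): a world point X has camera coordinates R X + t; the wrist camera has in their place "mount" (4x4, takes a point from camera to tool coordinates, whose origin is the TCP and whose axes are the flange's). Camera axes: x right, y down, z forward; pixel columns grow to the right and rows downward; lengths in m; the calibration is good to about 2 mm. A picture is of the moment at which its call begins: read the wrist's pose just before it. camera_model takes no time and is no camera call.
- robot.close_job(): hands the job in; it is judged then, once.
Trained networks look in the newest picture that a camera, given by its name, has taken for a name from the list of things; names that differ only in an ending like _2 or _b are one class to them, and where a whole thing is asked for, a point or a joint stands for the part that bears it (a point fixed in the world has none). Each returns a list of dicts, best first, with "conf" (0 to 1); they miss things now and then, are a little off and sometimes report something else, mostly with a low value. They report only what shows in the picture. A call takes as long as a camera call.
- robot.outline_of(camera, target): "pixels" (400x640 bool, what is visible of it) and "pixel" ([column, row] in pixels, amid what is visible of it).
The state is a dict: "t": time; "q": joint angles; "dq": joint speeds; "joint_torque": joint torques, N m; "tool_pos": TCP position; "orientation": TCP orientation; "force": force on the tool from outside, world axes, zero at the start; "wrist_torque": the same for the moment, N m; "opening": finger opening in m; "gripper_force": force on a finger pad.
Only numpy, scipy, OpenCV 4.12 (cv2) and the standard library are available. Lean on these libraries where they do the work, as an engineer would, in place of code of your own. Each camera call takes 0.05 s, during which the arm holds its last target. There are 200 camera calls.

## Working session

There is one attempt and no reset: what is moved stays moved. The work goes in short steps, Python scripts to look and compute and a tool call to move; the robot and the scene stay as the last step left them, time stands still between calls to the robot, and variables do not carry over. Pictures are saved under pics/ and viewed, at most 10 in all, crops included, and the job is handed in when it is done.

Besides the shell and the picture viewer there is one more tool, called after ">>>" as name([rows], argument=value, ...), one row to a line, values as JSON. carry_out: Moves the arm, as the interface text tells. Its arguments: {"type":"object","properties":{"rows":{"type":"array"},"jaw":{"type":"number"},"force":{"type":"number"}},"required":["rows"]}

```bash
mkdir -p pics; cat > h.py <<'E'
import numpy as np, cv2
from scipy.spatial.transform import Rotation as Ro
from plant import robot
def ray(c,px):
    m=robot.camera_model(c)
    R=np.array(m['R']);t=np.array(m['t'])
    d=R.T@np.array([(px[0]-m['cx'])/m['fx'],(px[1]-m['cy'])/m['fy'],1.])
    return -R.T@t,d
def onz(c,px,z):
    o,d=ray(c,px); return o+d*(z-o[2])/d[2]
def proj(c,X):
    m=robot.camera_model(c); p=np.atleast_2d(X)@np.array(m['R']).T+np.array(m['t'])
    return np.c_[m['fx']*p[:,0]/p[:,2]+m['cx'],m['fy']*p[:,1]/p[:,2]+m['cy']]
E
python3 - <<'E'
from h import *
s=robot.read_state();print(s['t'],s['tool_pos'],s['orientation'],robot.grip_depth)
ims=[robot.read_camera(c) for c in('top','scene')]
cv2.imwrite('pics/a.png',cv2.cvtColor(np.vstack(ims),cv2.COLOR_RGB2BGR)[:, :][:800])
cv2.imwrite('pics/top.png',cv2.cvtColor(ims[0],cv2.COLOR_RGB2BGR))
cv2.imwrite('pics/scene.png',cv2.cvtColor(ims[1],cv2.COLOR_RGB2BGR))
for c in('top','scene'):
  print(c,onz(c,(320,200),0),ray(c,(320,200))[0])
  for n in('box','upper_tray','mat','lid','jar_teal','jar_orange','jar_purple'):
    r=robot.outline_of(c,n)
    for k in r[:1]:
      m=k['pixels'].astype(np.uint8)
      print(n,round(k['conf'],2),k['pixel'],m.sum(),cv2.minAreaRect(cv2.findNonZero(m)),onz(c,k['pixel'],0).round(3))
E
```

```text
0.0 [0.22494502 0.55565697 0.21764703] [-6.00573205e-01 -3.08318514e+00  2.63901740e-03] 0.0188
top [ 0.53555511 -0.0037331   0.        ] [ 3.60507124e-01 -2.48656193e-04  9.38641585e-01]
box 0.78 [198.7, 216.8] 6289 ((226.5607452392578, 217.92904663085938), (132.95472717285156, 91.38256072998047), 11.513830184936523) [0.506 0.229 0.   ]
upper_tray 0.88 [249.6, 227.9] 4317 ((251.1199951171875, 227.1599884033203), (64.48814392089844, 69.01362609863281), 8.130102157592773) [0.483 0.131 0.   ]
mat 0.7 [397.1, 248.6] 6591 ((396.17877197265625, 248.64697265625), (90.08723449707031, 75.1751937866211), 87.79740142822266) [ 0.44  -0.149  0.   ]
lid 0.74 [188.4, 216.8] 4502 ((188.54371643066406, 210.19744873046875), (55.47538375854492, 92.0163803100586), 10.713123321533203) [0.507 0.248 0.   ]
jar_orange 0.67 [405.0, 151.1] 1153 ((401.75006103515625, 152.75001525878906), (33.23401641845703, 43.84061813354492), 45.0) [ 0.631 -0.173 -0.   ]
jar_purple 0.92 [347.1, 152.3] 1149 ((351.0, 154.0), (42.0, 34.0), 90.0) [ 0.63  -0.059  0.   ]
scene [ 0.5908258  -0.07068693  0.        ] [-0.04534585  0.
[... 217 characters left out ...]
499816894531, 243.34999084472656), (44.90434265136719, 76.84333801269531), 71.56504821777344) [0.543 0.091 0.   ]
mat 0.6 [405.5, 225.0] 4294 ((402.7811279296875, 225.98069763183594), (108.22611999511719, 54.1785774230957), 31.607501983642578) [ 0.435 -0.148  0.   ]
lid 0.68 [210.2, 223.9] 1020 ((209.1024932861328, 220.4338836669922), (133.9866485595703, 9.13483715057373), 57.17145919799805) [0.647 0.138 0.   ]
jar_teal 0.81 [271.8, 175.7] 1361 ((269.5, 182.0), (52.0, 33.0), 90.0) [ 0.721 -0.044  0.   ]
jar_orange 0.61 [351.3, 154.0] 1301 ((351.5, 157.0), (56.0, 29.0), 90.0) [ 0.695 -0.242  0.   ]
jar_purple 0.64 [310.3, 170.8] 1524 ((313.0, 171.5), (59.0, 32.0), 90.0) [ 0.69  -0.122  0.   ]
```

View pics/top.png

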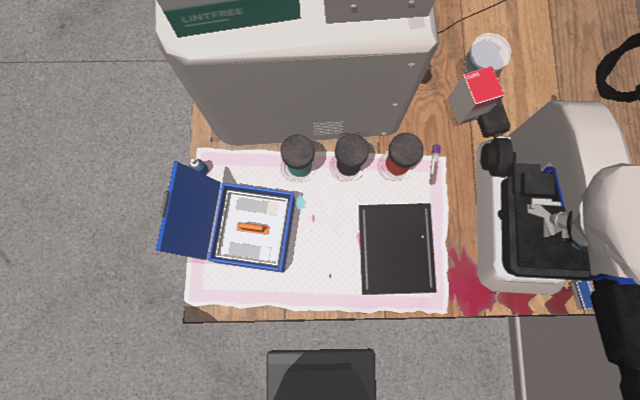

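View pics/scene.png

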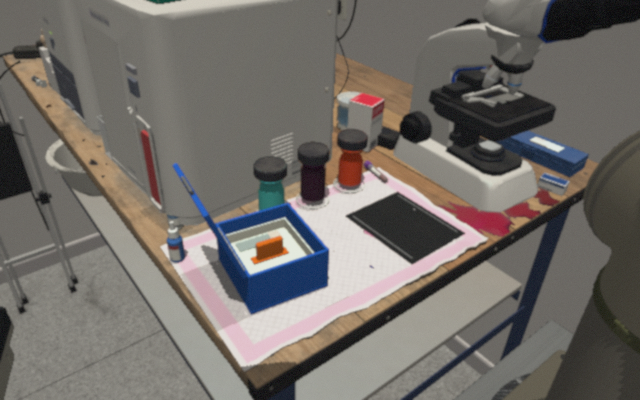

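The top view shows the box at about (252,228), with its hinge on the left, the lid leaning left past upright, and the fin at (252,228). The mat is centred at about (397,249) and the jars at (298,155), (350,153), (404,152). The scene view agrees.

```bash
cat > m.py <<'E'
from h import *
from scipy.optimize import least_squares
def box_pts(x,y,a,P):
    c,s=np.cos(a),np.sin(a); P=np.array(P,float)
    return np.c_[x+c*P[:,0]-s*P[:,1],y+s*P[:,0]+c*P[:,1],P[:,2]]
E
python3 - <<'E'
from m import *
T=cv2.imread('pics/top.png');S=cv2.imread('pics/scene.png')
def orange(I,roi):
    h=cv2.cvtColor(I,cv2.COLOR_BGR2HSV); m=cv2.inRange(h,(5,150,120),(18,255,255)); k=np.zeros_like(m);x0,y0,x1,y1=roi;k[y0:y1,x0:x1]=m[y0:y1,x0:x1];return k
mt=orange(T,(215,190,290,265));ms=orange(S,(235,225,300,270))
for c,m in(('top',mt),('scene',ms)):
    print(c,(m>0).sum(),cv2.minAreaRect(cv2.findNonZero(m)))
    np.save(c+'o.npy',m)
# fin fit: silhouette hull of fin (flange 16 wide incl.?) bounding rect vs both views
def hullmask(c,X,shape=(1600,2560)):
    p=proj(c,X)*4+1.5; im=np.zeros(shape,np.uint8); cv2.fillConvexPoly(im,cv2.convexHull(p.round().astype(np.int32)),255); return cv2.resize(im,(640,400),interpolation=cv2.INTER_AREA)/255.
fin=[(i*.022,j*.005,z) for i in(-1,1) for j in(-1,1) for z in(.036,.067)]
def stats(m):
    m=m.astype(float);m=m/m.max();yy,xx=np.mgrid[:400,:640];w=m.sum();cx=(m*xx).sum()/w;cy=(m*yy).sum()/w
    return cx,cy,w,(m*(xx-cx)*(yy-cy)).sum()/w,(m*(xx-cx)**2).sum()/w
from scipy.optimize import minimize
for cams in (('top',),('scene',),('top','scene')):
    def f(v): return sum(((hullmask(c,box_pts(*v,fin))-(np.load(c+'o.npy')>0))**2).sum() for c in cams)
    best=min((minimize(f,(.485,.12,a),method='Nelder-Mead',options=dict(initial_simplex=np.array([(.485,.12,a),(.50,.12,a),(.485,.135,a),(.485,.12,a+.15)]))) for a in(1.3,1.5,1.7,1.85)),key=lambda r:r.fun)
    print(cams,best.x.round(4),best.fun)
# mat and tray via quad corners
for n,z in(('mat',.003),('upper_tray',.053)):
    r=robot.outline_of('top',n)[0]; q=cv2.boxPoints(cv2.minAreaRect(cv2.findNonZero(r['pixels'].astype(np.uint8))))
    W=np.array([onz('top',p,z) for p in q]); print(n,W.mean(0).round(4),[np.linalg.norm(W[i]-W[i-1]).round(4) for i in range(4)],[np.arctan2(*(W[i]-W[i-1])[[1,0]]).round(3) for i in range(4)])
dark=cv2.inRange(T,(0,0,0),(60,60,60));k=np.zeros_like(dark);k[195:305,345:445]=dark[195:305,345:445]
k=cv2.morphologyEx(k,cv2.MORPH_OPEN,np.ones((9,9)));q=cv2.boxPoints(cv2.minAreaRect(cv2.findNonZero(k)))
W=np.array([onz('top',p,.003) for p in q]);print('matdark',W.mean(0).round(4),[np.linalg.norm(W[i]-W[i-1]).round(4) for i in range(4)],[np.arctan2(*(W[i]-W[i-1])[[1,0]]).round(3) for i in range(4)])
# rim and lid: corners by eye
for p in((222,184),(296,191),(286,270),(210,258)):print(onz('top',p,.075).round(3))
s=robot.read_state();R=Ro.from_rotvec(s['orientation']).as_matrix();print(R.round(3),s['opening'],s['t'])
E
```

```text
top 173 ((252.6125946044922, 227.6744384765625), (30.85085105895996, 7.476264476776123), 7.765166282653809)
scene 304 ((267.4577941894531, 249.08163452148438), (18.278846740722656, 35.474822998046875), 72.34988403320312)
('top',) [0.4773 0.1221 1.4422] 74.69396386005383
('scene',) [0.4732 0.1213 1.5124] 318.0148558246828
('top', 'scene') [0.4755 0.1224 1.4182] 447.2955786236063
mat [ 0.4407 -0.1466  0.003 ] [np.float64(0.1698), np.float64(0.1452), np.float64(0.1704), np.float64(0.1402)] [np.float64(0.009), np.float64(-1.547), np.float64(3.121), np.float64(1.591)]
upper_tray [0.4786 0.1211 0.053 ] [np.float64(0.1148), np.float64(0.1247), np.float64(0.1179), np.float64(0.1244)] [np.float64(1.414), np.float64(-0.117), np.float64(-1.73), np.float64(3.0)]Traceback (most recent call last):
  File "<stdin>", line 26, in <module>
cv2.error: OpenCV(4.12.0) /io/opencv/modules/imgproc/src/convhull.cpp:143: error: (-215:Assertion failed) total >= 0 && (depth == CV_32F || depth == CV_32S) in function 'convexHull'
```

Fin at about (0.478, 0.122) with yaw 1.43, mat at (0.441, -0.147). Sizes agree with those given. I'll raise over the lid, move above the fin and turn 76°.

>>> carry_out([
  [0,0,-0.05,0,0,0],
  [0,0,-0.1,0,0,6],
  [-0.04,-0.03,-0.1,0,0,14],
  [-0.08,-0.062,-0.1,0,0,22],
  [-0.12,-0.093,-0.1,0,0,30],
  [-0.165,-0.128,-0.1,0,0,38],
  [-0.21,-0.162,-0.1,0,0,46],
  [-0.255,-0.197,-0.1,0,0,54],
  [-0.3,-0.232,-0.1,0,0,62],
  [-0.345,-0.267,-0.1,0,0,70],
  [-0.385,-0.298,-0.1,0,0,76],
  [-0.397,-0.307,-0.1,0,0,76],
], jaw=0, force=25)

```text
t: 2.4
tool_pos: [0.4788, 0.1201, 0.3185]
orientation: [2.376, 2.055, -0.001]
force: [0.0, 1.2, -0.4]
opening: 0.0929
gripper_force: 0.0
```

```bash
cat >> m.py <<'E'
def wcam():
    s=robot.read_state(); m=robot.camera_model('wrist'); M=np.array(m['mount'])
    R=Ro.from_rotvec(s['orientation']).as_matrix(); W=np.eye(4);W[:3,:3]=R;W[:3,3]=s['tool_pos']
    return m,W@M
def wonz(mc,px,z):
    m,C=mc; d=C[:3,:3]@np.array([(px[0]-m['cx'])/m['fx'],(px[1]-m['cy'])/m['fy'],1.]); o=C[:3,3]; return o+d*(z-o[2])/d[2]
E
python3 - <<'E'
from m import *
mc=wcam();I=cv2.cvtColor(robot.read_camera('wrist'),cv2.COLOR_RGB2BGR);cv2.imwrite('pics/w1.png',I)
h=cv2.cvtColor(I,cv2.COLOR_BGR2HSV);m=cv2.inRange(h,(5,150,120),(18,255,255))
m=cv2.morphologyEx(m,cv2.MORPH_OPEN,np.ones((3,3)));n,l,st,ce=cv2.connectedComponentsWithStats(m);i=1+np.argmax(st[1:,4]);print(st[1:],mc[1][:3,3])
r=cv2.minAreaRect(cv2.findNonZero((l==i).astype(np.uint8)));print(r)
W=np.array([wonz(mc,p,.067) for p in cv2.boxPoints(r)]);print(W.round(4),W.mean(0))
for n,z in(('upper_tray',.053),('lid',.1),('box',.075)):
  for k in robot.outline_of('wrist',n)[:1]:
    q=cv2.boxPoints(cv2.minAreaRect(cv2.findNonZero(k['pixels'].astype(np.uint8))))
    print(n,k['conf'],k['pixel'],np.array([wonz(mc,p,z) for p in q]).round(4).tolist())
E
```

```text
[[309 155  10  35 292]
 [493 282   3   3   9]] [0.48818699 0.19291353 0.48468353]
((313.5, 172.0), (34.0, 9.0), 90.0)
[[0.4755 0.1518 0.067 ]
 [0.4888 0.1499 0.067 ]
 [0.4815 0.0984 0.067 ]
 [0.4677 0.1004 0.067 ]] [0.47836754 0.12511439 0.067     ]
upper_tray 0.59 [313.5, 172.1] [[0.4063, 0.0758, 0.053], [0.4267, 0.1864, 0.053], [0.5454, 0.1691, 0.053], [0.5334, 0.0573, 0.053]]
lid 0.58 [311.1, 103.5] [[0.3892, 0.1994, 0.1], [0.4068, 0.2672, 0.1], [0.5863, 0.2346, 0.1], [0.5781, 0.1647, 0.1]]
box 0.63 [310.9, 113.4] [[0.3547, 0.0744, 0.075], [0.401, 0.2704, 0.075], [0.594, 0.2391, 0.075], [0.5748, 0.0381, 0.075]]
```

View pics/w1.png

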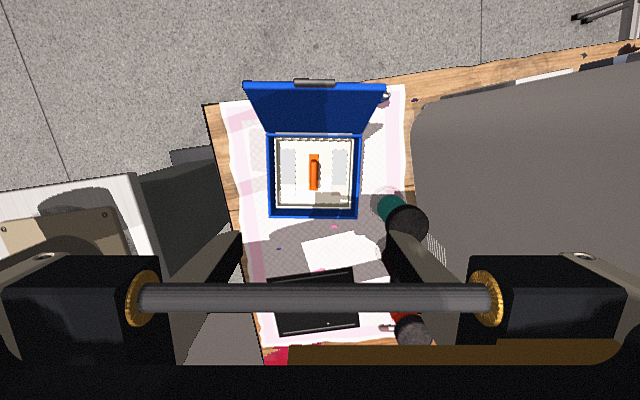

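The wrist view confirms the fin at (313,172), lid standing at rows 80-133. The wrist camera would come close to the lid during descent, so I'll flip the tool half a turn. First I'll check q6.

```bash
python3 - <<'E'
from m import *
s=robot.read_state();print(s['t'],s['q'])
E
```

```text
2.6 [ 1.48372791e-01 -1.79710054e-01  1.61293939e+00  5.66945637e-04
  1.70854724e+00  2.87698199e-01]
```

```bash
python3 - <<'E'
from m import *
m,C=wcam()
def wr(px): d=C[:3,:3]@np.array([(px[0]-m['cx'])/m['fx'],(px[1]-m['cy'])/m['fy'],1.]); return C[:3,3],d
for a,b in(((387,83),(176,164)),((244,83),(158,250))):
    o1,d1=wr(a);o2,d2=ray('top',b);A=np.c_[d1,-d2];t=np.linalg.lstsq(A,o2-o1,rcond=None)[0]
    print((o1+t[0]*d1).round(4),(o2+t[1]*d2).round(4))
for p in((267,134),(362,134),(357,217),(269,217)):print(wonz((m,C),p,.075).round(4))
print(C.round(3))
E
```

```text
[0.5723 0.2296 0.1587] [0.569  0.2297 0.1579]
[0.4248 0.2455 0.1931] [0.427  0.2411 0.1919]
[0.4187 0.1941 0.075 ]
[0.554  0.1752 0.075 ]
[0.5346 0.0509 0.075 ]
[0.3988 0.07   0.075 ]
[[ 0.99  -0.134 -0.036  0.487]
 [-0.139 -0.955 -0.262  0.196]
 [ 0.     0.264 -0.964  0.485]
 [ 0.     0.     0.     1.   ]]
```

Clearance is enough (lid angle about 1.95). I'll tilt the tool 8° about the pinch axis for extra margin, pre-close, and descend.

>>> carry_out([
  [0.001,0,0.04,0,4,0],
  [0.003,-0.001,0.08,0,8,0],
  [0.005,-0.001,0.12,0,8,0],
  [0.005,-0.001,0.16,0,8,0],
  [0.005,-0.001,0.19,0,8,0],
  [0.005,-0.001,0.215,0,8,0],
  [0.005,-0.001,0.235,0,8,0],
  [0.005,-0.001,0.25,0,8,0],
  [0.005,-0.001,0.262,0,8,0],
  [0.005,-0.001,0.271,0,8,0],
  [0.005,-0.001,0.276,0,8,0],
  [0.005,-0.001,0.276,0,8,0],
], jaw=150)

```text
t: 4.1
tool_pos: [0.4776, 0.1276, 0.0425]
orientation: [-2.3, -1.997, -0.161]
force: [0.1, 0.3, 0.2]
opening: 0.0381
gripper_force: 0.0
```

>>> carry_out([
  [0,0,0,0,0,0],
  [0,0,0,0,0,0],
  [0,0,0,0,0,0],
  [0,0,0,0,0,0],
  [0,0,0,0,0,0],
  [0,0,0,0,0,0],
], jaw=255, force=25)

```text
t: 4.85
tool_pos: [0.4779, 0.1276, 0.0429]
orientation: [-2.3, -1.998, -0.162]
force: [-0.0, -0.3, 3.0]
opening: 0.0095
gripper_force: 25.0
```

Gripped at 9.5 mm, the fin's thickness. Lifting straight up.

>>> carry_out([
  [0.0007,0,-0.005,0,0,0],
  [0.0014,0,-0.01,0,0,0],
  [0.0021,0,-0.015,0,0,0],
  [0.0028,0,-0.02,0,0,0],
  [0.0042,0,-0.03,0,0,0],
  [0.0056,0,-0.04,0,0,0],
  [0.0077,0,-0.055,0,0,0],
  [0.0098,0,-0.07,0,0,0],
  [0.0126,0,-0.09,0,0,0],
  [0.0154,0,-0.11,0,0,0],
  [0.0174,0,-0.124,0,0,0],
  [0.0174,0,-0.124,0,0,0],
])

```text
t: 6.35
tool_pos: [0.4787, 0.1277, 0.1695]
orientation: [-2.3, -1.999, -0.164]
force: [-0.3, 0.7, -2.2]
opening: 0.0101
gripper_force: 25.0
```

```bash
python3 - <<'E'
from m import *
s=robot.read_state();print(s['t'],s['tool_pos'],s['q'],s['opening'],s['force'])
R=Ro.from_rotvec(s['orientation']).as_matrix();print(R.round(3))
cv2.imwrite('pics/s2.png',cv2.cvtColor(robot.read_camera('scene'),cv2.COLOR_RGB2BGR)[100:340,130:510])
E
```

```text
6.35 [0.47865847 0.12771482 0.16953496] [ 0.05177786 -0.17966633  1.89000223  0.13901865  1.40308339  0.17064785] 0.010077218469554564 [-0.25292053  0.72731923 -2.24985855]
[[ 0.138  0.99   0.022]
 [ 0.981 -0.14   0.138]
 [ 0.14   0.003 -0.99 ]]
```

View pics/s2.png

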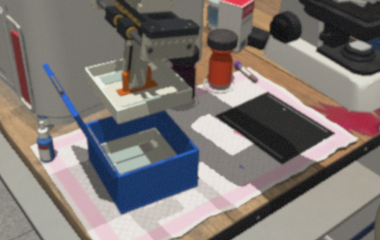

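The tray is lifted level and the lower tray is still in the box. Carrying it over the mat, keeping the tilt.

>>> carry_out([
  [-0.006,0,-0.001,0,0,0],
  [-0.022,0,-0.003,0.1,0,-1],
  [-0.05,0,-0.007,0.3,0,-2],
  [-0.08,0,-0.011,0.4,0,-3],
  [-0.112,0,-0.016,0.6,0,-4],
  [-0.145,0,-0.02,0.7,0,-5],
  [-0.178,0,-0.025,0.8,0,-6],
  [-0.21,0,-0.03,1.0,0,-7],
  [-0.238,0,-0.034,1.1,0,-7.9],
  [-0.258,0,-0.036,1.1,0,-7.9],
  [-0.27,0,-0.038,1.1,0,-7.9],
  [-0.27,0,-0.038,1.1,0,-7.9],
])

```text
t: 7.9
tool_pos: [0.4391, -0.1427, 0.1675]
orientation: [-2.151, -2.146, -0.15]
force: [-0.0, 0.3, -2.1]
opening: 0.0098
gripper_force: 25.0
```

```bash
python3 - <<'E'
from m import *
s=robot.read_state();print(s['t'],s['tool_pos'],s['opening'],s['force'])
R=Ro.from_rotvec(s['orientation']).as_matrix();print(R.round(3))
E
```

```text
7.9 [ 0.43911872 -0.14269385  0.16745553] 0.009776323486668254 [-0.00323468  0.30339707 -2.14607425]
[[ 0.003  1.    -0.   ]
 [ 0.99  -0.002  0.14 ]
 [ 0.14  -0.001 -0.99 ]]
```

>>> carry_out([
  [-0.0014,0.001,0.01,0,0,0],
  [-0.0042,0.001,0.03,0,0,0],
  [-0.007,0.001,0.05,0,0,0],
  [-0.0098,0.001,0.07,0,0,0],
  [-0.0126,0.001,0.09,0,0,0],
  [-0.0151,0.001,0.108,0,0,0],
  [-0.0172,0.001,0.123,0,0,0],
  [-0.0187,0.001,0.134,0,0,0],
  [-0.0197,0.001,0.141,0,0,0],
  [-0.02,0.001,0.1435,0,0,0],
  [-0.02,0.001,0.1435,0,0,0],
])

```text
t: 9.28
tool_pos: [0.4407, -0.1423, 0.0233]
orientation: [-2.151, -2.148, -0.151]
force: [0.1, 0.0, -2.4]
opening: 0.0097
gripper_force: 25.0
```

>>> carry_out([
  [-0.0002,0,0.0015,0,0,0],
  [-0.0004,0,0.003,0,0,0],
  [-0.0006,0,0.004,0,0,0],
  [-0.0006,0,0.0045,0,0,0],
  [-0.0006,0,0.0045,0,0,0],
])

```text
t: 9.9
tool_pos: [0.4406, -0.1423, 0.0189]
orientation: [-2.15, -2.148, -0.15]
force: [-3.8, 0.3, 6.1]
opening: 0.0097
gripper_force: 25.0
```

It touched down (force z rose from -2.4 to +6.1 N). Releasing inside the tray, then rising.

>>> carry_out([
  [0,0,0,0,0,0],
  [0,0,0,0,0,0],
  [0,0,0,0,0,0],
  [0,0,0,0,0,0],
  [0,0,0,0,0,0],
], jaw=150)

```text
t: 10.52
tool_pos: [0.4405, -0.1421, 0.0185]
orientation: [-2.15, -2.148, -0.151]
force: [-0.2, 0.5, 0.1]
opening: 0.0381
gripper_force: 0.0
```

>>> carry_out([
  [0.0014,0,-0.01,0,0,0],
  [0.004,0,-0.03,0,0,0],
  [0.0085,0,-0.06,0,0,0],
  [0.014,0,-0.1,0,0,0],
  [0.021,0,-0.15,0,0,0],
  [0.028,0,-0.2,0,-4,0],
  [0.034,0,-0.24,0,-8,0],
  [0.038,0,-0.27,0,-8,0],
  [0.038,0,-0.27,0,-8,0],
], jaw=255)

```text
t: 11.65
tool_pos: [0.4417, -0.1424, 0.2949]
orientation: [2.218, 2.216, 0.004]
force: [0.5, -0.7, -0.1]
opening: 0.0005
gripper_force: 0.0
```

```bash
python3 - <<'E'
from m import *
s=robot.read_state();print(s['t'],s['tool_pos'],s['opening'],s['q'])
R=Ro.from_rotvec(s['orientation']).as_matrix();print(R.round(3))
mc=wcam();cv2.imwrite('pics/w3.png',cv2.cvtColor(robot.read_camera('wrist'),cv2.COLOR_RGB2BGR))
T=robot.read_camera('top');cv2.imwrite('pics/t3.png',cv2.cvtColor(T,cv2.COLOR_RGB2BGR))
for k in robot.outline_of('wrist','upper_tray')[:1]:
    q=cv2.boxPoints(cv2.minAreaRect(cv2.findNonZero(k['pixels'].astype(np.uint8))))
    W=np.array([wonz(mc,p,.029) for p in q]);print(k['conf'],W.round(3).tolist(),W.mean(0))
for n in('lid','lid_edge'):
  for k in robot.outline_of('top',n)[:1]: print(n,k['conf'],cv2.boxPoints(cv2.minAreaRect(cv2.findNonZero(k['pixels'].astype(np.uint8)))).round().tolist())
E
```

```text
11.65 [ 0.44172125 -0.14235817  0.29487546] 0.0005380088215584018 [-4.22386550e-01 -2.68656925e-01  1.73153407e+00  8.45261988e-05
  1.67231705e+00 -4.21664234e-01]
[[ 0.001  1.     0.006]
 [ 1.    -0.001 -0.003]
 [-0.003  0.006 -1.   ]]
lid 0.89 [[152.0, 250.0], [171.0, 160.0], [226.0, 171.0], [207.0, 261.0]]
lid_edge 0.93 [[152.0, 249.0], [170.0, 161.0], [225.0, 172.0], [207.0, 260.0]]
```

View pics/t3.png

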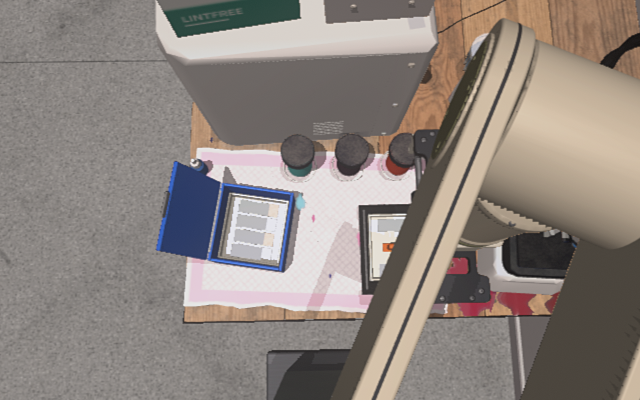

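The tray sits on the mat around (390,247), partly hidden by the arm. The lid is unchanged. Now moving behind the lid with the fingers shut.

>>> carry_out([
  [0.02,0.003,-0.01,0,0,1],
  [0.06,0.008,-0.02,0,0,2],
  [0.105,0.014,-0.02,0,0,3],
  [0.15,0.02,-0.02,0,0,4],
  [0.195,0.026,-0.02,0,0,5],
  [0.24,0.032,-0.02,0,0,6],
  [0.285,0.039,-0.02,0,0,7],
  [0.33,0.045,-0.02,0,0,8],
  [0.37,0.05,-0.02,0,0,8],
  [0.4,0.054,-0.02,0,0,8],
  [0.423,0.057,-0.02,0,0,8],
  [0.423,0.057,-0.02,0,0,8],
])

```text
t: 13.4
tool_pos: [0.4977, 0.2817, 0.3099]
orientation: [-2.37, -2.061, 0.003]
force: [-0.1, -0.3, 0.0]
opening: 0.0006
gripper_force: 0.0
```

```bash
python3 - <<'E'
from m import *
s=robot.read_state();print(s['t'],s['tool_pos'],s['q'])
R=Ro.from_rotvec(s['orientation']).as_matrix();print(R.round(3))
cv2.imwrite('pics/s4.png',cv2.cvtColor(robot.read_camera('scene'),cv2.COLOR_RGB2BGR)[60:340,100:500])
r=robot.outline_of('top','upper_tray')
for k in r[:1]:
    q=cv2.boxPoints(cv2.minAreaRect(cv2.findNonZero(k['pixels'].astype(np.uint8))));W=np.array([onz('top',p,.029) for p in q]);print(k['conf'],W.mean(0),np.linalg.norm(W[0]-W[1]),np.linalg.norm(W[2]-W[1]))
E
```

```text
13.4 [0.49766171 0.28166666 0.30994593] [ 4.25379420e-01  3.63574354e-02  1.42278196e+00 -8.33019200e-06
  1.68427776e+00  5.64806293e-01]
[[ 0.139  0.99  -0.002]
 [ 0.99  -0.139 -0.001]
 [-0.001 -0.002 -1.   ]]
0.61 [ 0.44117207 -0.12290303  0.029     ] 0.06909774435928562 0.12144185163136904
```

View pics/s4.png

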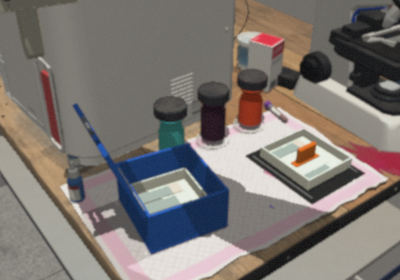

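The scene view shows the tray flat and centred on the mat, and the lid still open. Lowering behind the lid.

>>> carry_out([
  [0,0,0.03,0,0,0],
  [0,0,0.06,0,0,0],
  [0,0,0.09,0,0,0],
  [0,0,0.115,0,0,0],
  [0,0,0.135,0,0,0],
  [0,0,0.15,0,0,0],
  [0,0,0.155,0,0,0],
  [0,0,0.155,0,0,0],
])

```text
t: 14.5
tool_pos: [0.4982, 0.2808, 0.1564]
orientation: [2.372, 2.059, 0.001]
force: [0.2, -0.4, 0.6]
opening: 0.0005
gripper_force: 0.0
```

>>> carry_out([
  [-0.012,0,0,0,0,0],
  [-0.024,0,0,0,0,0],
  [-0.036,0,0,0,0,0],
  [-0.046,0,0,0,0,0],
  [-0.056,0,0,0,0,0],
  [-0.064,0,0,0,0,0],
  [-0.072,0,0,0,0,0],
  [-0.08,0,0,0,0,0],
  [-0.088,0,0,0,0,0],
  [-0.096,0,0,0,0,0],
  [-0.1,0,0,0,0,0],
])

```text
t: 15.88
tool_pos: [0.4837, 0.1813, 0.1558]
orientation: [-2.373, -2.059, 0.001]
force: [-0.8, 1.4, -0.4]
opening: 0.0003
gripper_force: 0.8
```

Contact made with the lid near upright. Following the arc over.

>>> carry_out([
  [-0.006,0,0,0,0,0],
  [-0.012,0,0.001,0,0,0],
  [-0.02,0,0.003,0,0,0],
  [-0.028,0,0.005,0,0,0],
  [-0.036,0,0.009,0,0,0],
  [-0.043,0,0.014,0,0,0],
  [-0.05,0,0.02,0,0,0],
  [-0.056,0,0.026,0,0,0],
  [-0.062,0,0.033,0,0,0],
  [-0.067,0,0.041,0,0,0],
  [-0.067,0,0.041,0,0,0],
])

```text
t: 17.25
tool_pos: [0.4739, 0.1149, 0.1141]
orientation: [-2.372, -2.059, 0.002]
force: [-0.4, 0.0, -0.3]
opening: 0.0004
gripper_force: 0.0
```

>>> carry_out([
  [-0.003,0,0.005,0,0,0],
  [-0.006,0,0.01,0,0,0],
  [-0.009,0,0.015,0,0,0],
  [-0.012,0,0.02,0,0,0],
  [-0.015,0,0.024,0,0,0],
  [-0.018,0,0.027,0,0,0],
  [-0.02,0,0.029,0,0,0],
  [-0.02,0,0.029,0,0,0],
])

```text
t: 18.25
tool_pos: [0.4716, 0.0955, 0.086]
orientation: [-2.373, -2.059, 0.0]
force: [-0.3, 0.1, -0.6]
opening: 0.0002
gripper_force: 0.0
```

```bash
python3 - <<'E'
from m import *
s=robot.read_state();print(s['t'],s['tool_pos'],s['force'])
cv2.imwrite('pics/s5.png',cv2.cvtColor(robot.read_camera('scene'),cv2.COLOR_RGB2BGR)[60:340,100:500])
E
```

```text
18.25 [0.47159189 0.09547727 0.08596268] [-0.33821581  0.11862891 -0.55067373]
```

View pics/s5.png

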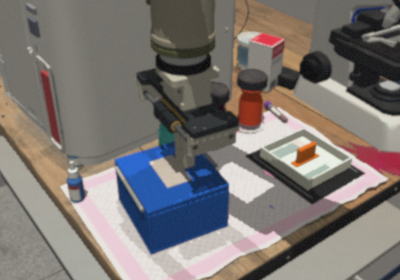

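The lid appears down. Pressing gently to make sure.

>>> carry_out([
  [0,0,0.0015,0,0,0],
  [0,0,0.003,0,0,0],
  [0,0,0.004,0,0,0],
  [0,0,0.004,0,0,0],
])

```text
t: 18.8
tool_pos: [0.472, 0.0957, 0.0836]
orientation: [2.372, 2.059, 0.0]
force: [-6.6, -1.5, 15.1]
opening: 0.0005
gripper_force: 7.0
```

Solid resistance of 15 N at z = 0.0836, against a closed lid top of 0.083: it is shut. Retreating.

>>> carry_out([
  [0,0,-0.005,0,0,0],
  [0,0,-0.02,0,0,0],
  [0,0,-0.06,0,0,0],
  [0,0,-0.11,0,0,0],
  [0,0,-0.16,0,0,0],
  [0,0,-0.2,0,0,0],
  [0,0,-0.2,0,0,0],
])

```text
t: 19.68
tool_pos: [0.4737, 0.0959, 0.2873]
orientation: [2.369, 2.057, 0.011]
force: [0.8, -0.8, -0.4]
opening: 0.0005
gripper_force: 0.0
```

```bash
python3 - <<'E'
from m import *
s=robot.read_state();print(s['t'],s['tool_pos'],s['force'])
cv2.imwrite('pics/s6.png',cv2.cvtColor(robot.read_camera('scene'),cv2.COLOR_RGB2BGR)[60:340,100:500])
robot.read_camera('top')
k=robot.outline_of('top','upper_tray')
for k in k[:1]:
    q=cv2.boxPoints(cv2.minAreaRect(cv2.findNonZero(k['pixels'].astype(np.uint8))));W=np.array([onz('top',p,.029) for p in q]);print(k['conf'],W.mean(0),np.linalg.norm(W[0]-W[1]),np.linalg.norm(W[2]-W[1]))
E
```

```text
19.675 [0.47369701 0.095947   0.28732037] [ 0.81598619 -0.82714761 -0.39310046]
0.58 [ 0.43989467 -0.14686737  0.029     ] 0.12307328001292724 0.1177331355031452
```

View pics/s6.png

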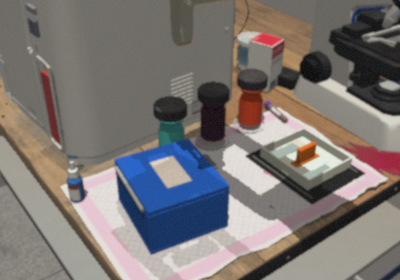

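The lid is closed, the tray is within 1 mm of the mat's centre, and the jars have not moved.

```bash
python3 -c "
from plant import robot
print(robot.close_job())"
```

```text
the job is handed in; nothing more can be done
None
```

The job is handed in, with no verdict returned: the upper tray lies flat about 1 mm from the mat's centre, the lid is closed, and the jars have not visibly moved; the lower tray was in place when last seen, before closing.

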